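Hang a steering wheel home on a J-hook

TASK

Lift the steering wheel by its rim out of the slot of the cast iron holder, pass it over the upturned tip of the J-hook and lower the rim gently until you feel it bear on the hook's arm, in front of the two overhanging ears. Then, still holding it and letting it rest on the arm, slide it under the ears until it is fully home against the back plate, and let it go to hang there. Never press or knock the wheel or the gripper hard against the hook stand (stay under 15 N), and leave the other things on the bench where they lie.

Things in the scene. Friction and masses are not known exactly. Their poses are not given: they have to be found in the camera images.
- wheel: Steering wheel, 0.36 to 0.56 kg: black flat-sided rim, 220 mm outside and 184 mm inside diameter (18 mm radially), 14 mm thick along its axis; hub 44 mm across, 18 mm thick; three 20 mm wide spokes, two level, one straight down, so it is open above the hub. Starts upright in the holder's slot, rim top 234 mm above the table. Origin: wheel centre; own x is its axis (level), z up as it stands.
- wheel_top (a point): Top of the wheel's rim, on its outside, mid thickness. Grip here across the 14 mm thickness, fingertips only 10 to 13 mm down from the rim's top: the 5 mm or more of rim left free below the tips must sit on the hook arm.
- holder: Dark cast iron board holder, fixed: base 110 x 160 x 14 mm, two cheeks 42 mm high above it, 18 mm apart, forming a slot along its own y (slot floor 14 mm above the table); two small chocks in the slot stop the wheel rolling; small fixed side lever at its +y end, up to 78 mm high. Origin at the middle of the underside.
- stand: Fixed hook stand: base 140 x 150 mm, upright post and, clamped on it, a level steel J-hook arm 12 mm wide and deep that points along the stand's own -x. Origin under the post, z up. The arm's top is 240 to 265 mm above the table: its clamped height differs each time and is NOT measured; feel for it. The clamp slips only above 90 N. The arm gives 1 mm down per 5 N, sideways and against the plate it is rigid: touch at 10 mm/s or less.
- stand_entry (a point): Point on the arm's line, 79 mm out from the post axis, midway between tip and ears: lower the wheel with its middle plane here, axis along the arm. The upturned tip stands 24 to 39 mm further out and rises 14 mm above the arm's top: carried with the rim's top 306 mm above the table, rim and hub both clear tip and arm at any arm height. Height: middle of the arm's range (252.5 mm).
- stand_ears (a point): Point on the arm's line below the front edge of the two ears (55 mm from the post axis). The ears sit on the back plate, 50 to 68 mm either side of the arm, undersides 12 mm and tops 34 mm above the arm's top. A rim resting on the arm slides under them with 6 mm to spare; higher it hits them. Height as for stand_entry.
- stand_home (a point): Point on the arm's line where the wheel's middle plane is when home (40 mm from the post axis): the rim's back face then touches the back plate, whose front is 33 mm from the post axis, 136 mm wide, top edge 10 mm below the arm's top. The wheel's centre hangs 92 mm below the arm's top. Height as for stand_entry.
- insulator: Bystander: clear glass insulator, 56 mm across and 54 mm high, between holder and stand. Origin under its middle.
- bushing_a: Bystander: white nylon joystick bushing, 30 mm across, 14 mm high, nearer the robot. Origin under its middle.
- bushing_b: Bystander: the same bushing, on the far side.
- coin_cup: Bystander: steel coin return cup, 70 x 90 x 55 mm, on the robot's left. Origin under its middle.
- fan: Bystander: grey plastic fan housing, 120 x 120 x 38 mm, on the robot's right. Origin under its middle.
- driver: Bystander: screwdriver lying at the near left. Origin under its middle.
Things that resemble listed ones, but are neither listed nor needed, are in the scene too. What is shaped like the wheel but orange is not meant.

How it is judged:
By the outcome, as a careful person would: the job done as asked, in the order asked, and still so for the second after the job is handed in, with the robot touching nothing.
It also fails if it takes over 72 s, if anything falls off the work surface, if the arm or the gripper's body presses on something with over 40 N, if the wrist force passes 120 N, or if a joint passes its speed limit or range.

ROBOT

A 6-joint arm with a two-finger parallel gripper is mounted at the origin on the work surface. World frame = base frame: x ahead of the robot, y to its left, z up, the work surface at z = 0. Lengths are in mm, angles in rad, forces in N, time in s.
With the tool pointing down it reaches from about 275 to 750 mm from the base axis. Payload 10.2 kg.
Tool frame: the origin (TCP) lies midway between the tips of the shut fingers; the grasp point (between the pads) lies 19 mm behind it; z points along the fingers, y is the line along which they close (so a half turn about z gives the same grasp; the last joint's range is limited). The gripper opens to 85 mm and grips with 20 to 120 N. Pads are 22 mm wide; open, the fingers measure 114 mm over their backs; the gripper's body (76 mm by 85 mm) begins 54 mm behind the grasp point. The pads swing forward as they close: fully open they stand 13 mm farther back than shut.
Start: joints at [-1.342, 0.313, 1.498, -0, 1.331, -0.223], TCP at [229.196, -472.335, 195.294] pointing down, gripper open.
Joint ranges: [-2.94, 2.94], [-0.97, 2.17], [0.19, 2.56], [-1.23, 4.37], [0.02, 3.11], [-2.88, 2.88]. Speed limits (rad/s): [2.39, 2.39, 3.01, 3.14, 3.14, 3.14].

INTERFACE

Orientations are given as a unit quaternion [w, x, y, z].
In Python, from rig import ctrl gives the robot as it stands.
- The arm moves only by the tool send_rows, never from a script. Its argument "targets" is a list of rows, each an object with "offset": the shift along the world's x, y, z in cm, a list of three; "spin": the turn about the world's z in rad. A call has 1 to 8 rows; each row is the pose to reach, as a shift and turn from the pose commanded when the call began; what a row does not reach only later rows make up. A row lasts 1/12 s, in which the tool goes at most 41.7 mm and 7.16 degrees, less where a joint would pass 70% of its speed; a pose out of reach is approached as far as the arm can. A call with a gripper value outside its range is refused whole. "grip" is the opening, from 0 (shut) to 1 (fully open), set as the call begins (left out, the last holds). The fingers move at their own pace and stop on an object; "squeeze" is the grip in N (left out, the last holds). Time passes only in rows, so rows that repeat a pose let the fingers close. It gives the time, the measured TCP pose, the force, the opening and the grip force at its end, in the units of the state.
- ctrl.sense(): the state, without advancing time (a new reading comes with each control period).
- ctrl.capture(name): name is "scene" or "top" or "wrist"; returns (picture, depth): 400x640x3 uint8, red, green, blue; 400x640 float32, mm along the optical axis (not along the pixel's ray), 0 where there is no reading.
- ctrl.calibration(name): a dict with "fx", "fy", "cx", "cy" (pixels), "view" (4x4, takes a point from world to camera coordinates); the wrist camera has in their place "mount" (4x4, takes a point from camera to tool coordinates, whose origin is the TCP and whose axes are the flange's). Camera axes: x right, y down, z forward; pixel columns grow to the right and rows downward; lengths in mm; the calibration is good to about 2 mm. A picture is of the moment at which its call begins: read the wrist's pose just before it. calibration takes no time and is no camera call.
- ctrl.finish_job(): hands the job in; it is judged then, once.
Trained networks look in the newest picture that a camera, given by its name, has taken for a name from the list of things; names that differ only in an ending like _2 or _b are one class to them, and where a whole thing is asked for, a point or a joint stands for the part that bears it (a point fixed in the world has none). Each returns a list of dicts, best first, with "conf" (0 to 1); they miss things now and then, are a little off and sometimes report something else, mostly with a low value. They report only what shows in the picture. A call takes as long as a camera call. They do not tell look-alikes from the thing itself.
- ctrl.search_frame(camera, query): "box" ([left, top, right, bottom] in pixels, round what is visible of it).
- ctrl.place_of(camera, query): "uv" ([column, row] in pixels: a listed point, or the origin of a listed thing).
The state is a dict: "time_s": time; "joints": joint angles; "dq": joint speeds; "tau": joint torques, N m; "eef_pos": TCP position; "ee_rot": TCP orientation; "force": force on the tool from outside, world axes, zero at the start; "wrist_torque": the same for the moment, N m; "grip_width": opening from 0.0 (shut) to 1.0 (fully open); "grip_force": force on a finger pad.
Only numpy, scipy, OpenCV 4.12 (cv2) and the standard library are available. Lean on these libraries where they do the work, as an engineer would, in place of code of your own. Each camera call takes 0.05 s, during which the arm holds its last target. There are 200 camera calls.

## Working session

There is one attempt and no reset: what is moved stays moved. The work goes in short steps, Python scripts to look and compute and a tool call to move; the robot and the scene stay as the last step left them, time stands still between calls to the robot, and variables do not carry over. Pictures are saved under pics/ and viewed, at most 10 in all, crops included, and the job is handed in when it is done.

Besides the shell and the picture viewer there is one more tool, called after "Call:" as name(argument=value, ...), one argument or row to a line, values as JSON. send_rows: Moves the arm, as the interface text tells. Its arguments: {"type":"object","properties":{"targets":{"type":"array"},"grip":{"type":"number"},"squeeze":{"type":"number"}},"required":["targets"]}

```bash
mkdir -p pics; cat > h.py <<'E'
import numpy as np,cv2
from rig import ctrl
def world(cam,uv,d,c=None):
    c=c or ctrl.calibration(cam); p=np.array([(uv[0]-c['cx'])/c['fx']*d,(uv[1]-c['cy'])/c['fy']*d,d,1])
    return (np.linalg.inv(np.array(c['view']))@p)[:3]
def cloud(cam,d):
    c=ctrl.calibration(cam); v,u=np.mgrid[:400,:640]
    P=np.stack([(u-c['cx'])/c['fx']*d,(v-c['cy'])/c['fy']*d,d,np.ones_like(d)],-1)
    return (P@np.linalg.inv(np.array(c['view'])).T)[...,:3]
E
python3 - <<'E'
from h import *
for cam in ['scene','top']:
    im,d=ctrl.capture(cam); cv2.imwrite(f'pics/{cam}0.png',im[...,::-1]); np.savez(f'pics/{cam}0.npz',im=im,d=d)
    W=cloud(cam,d)
    for q in ['wheel','wheel_top','holder','stand','stand_entry','stand_ears','stand_home','insulator']:
        for r in ctrl.place_of(cam,q)[:3]:
            u,v=np.round(r['uv']).astype(int); 
            ok=0<=u<640 and 0<=v<400
            print(cam,q,round(r['conf'],2),u,v,W[v,u].round() if ok else '')
print(ctrl.sense())
E
```

```text
scene wheel 0.96 223 178 [ 343. -233.  130.]
scene wheel 0.88 488 180 [649. 471. 126.]
scene wheel 0.68 394 210 [648. 164. 142.]
scene wheel_top 0.91 502 153 [638. 494. 219.]
scene wheel_top 0.62 401 187 [644. 174. 231.]
scene wheel_top 0.6 212 151 [ 315. -241.  219.]
scene holder 0.84 389 233 [655. 156.  44.]
scene stand 0.78 274 285 [ 672. -200.   24.]
scene stand 0.4 392 234 [657. 166.  36.]
scene stand_entry 0.6 252 209 [ 578. -202.  254.]
scene stand_ears 0.59 255 218 [ 608. -204.  256.]
scene stand_home 0.96 262 219 [ 437. -158.    4.]
scene insulator 0.52 327 237 [585.  -6.  21.]
top wheel 0.8 266 172 [634. 180. 145.]
top wheel 0.76 176 174 [635. 488. 132.]
top wheel 0.72 395 261 [ 332. -241.  130.]
top wheel_top 0.9 166 163 [647. 489. 219.]
top wheel_top 0.81 260 160 [722. 225.   1.]
top wheel_top 0.74 399 261 [ 327. -238.  220.]
top stand 0.75 371 175 [ 642. -184.   57.]
top stand 0.34 272 181 [625. 171.  56.]
top stand_entry 0.84 390 181 [ 629. -257.   16.]
top stand_entry 0.49 318 200 [555.   8.  46.]
top stand_ears 0.97 388 170 [ 671. -252.   16.]
top stand_home 0.72 384 166 [ 615. -201.  255.]
top insulator 0.59 320 200 [554.   0.  51.]
{'time_s': 0.9, 'joints': array([-1.34238333e+00,  3.12887907e-01,  1.49769875e+00, -1.47673559e-06,
        1.33098406e+00, -2.23409799e-01]), 'dq': array([-1.11743912e-03,  6.05601152e-04,  3.32004452e-04,  4.78196566e-05,
       -3.26504776e-04,  1.26066416e-03]), 'tau': array([-1.08771663e-03, -4.12179852e+01, -2.59895915e+01, -2.86533450e-04,
        6.12314725e-04,  1.42666764e-06]), 'eef_pos': array([ 229.20473234, -472.33604692,  195.30083962]), 'ee_rot': array([ 1.09716765e-05,  9.74590324e-01,  2.23994866e-01, -6.89794981e-07]), 'force': array([-0.57209292,  0.05845576, -0.15444114]), 'wrist_torque': array([ 0.03688075, -0.00421575,  0.00311157]), 'grip_force': 0.0, 'grip_width': 1.002304639224666}
```

View pics/scene0.png

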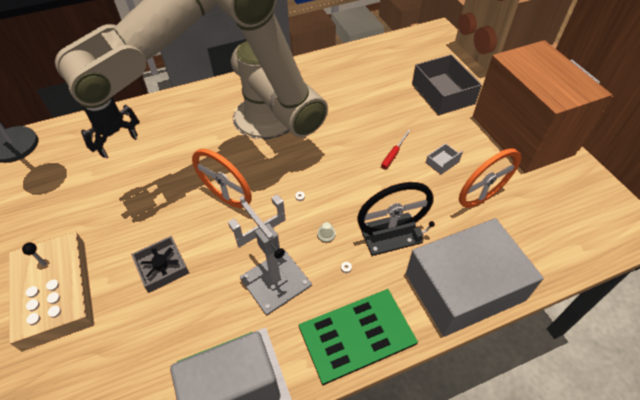

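View pics/top0.png

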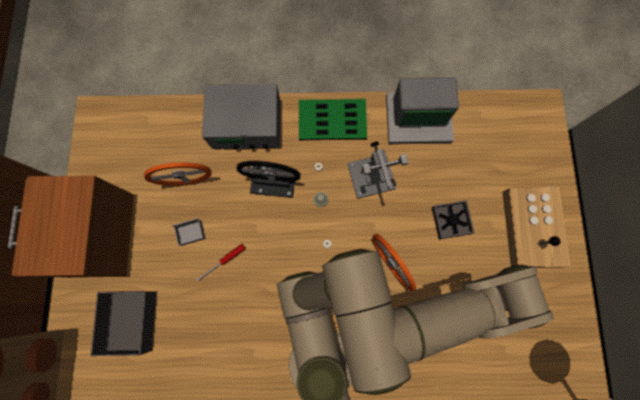

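The black wheel is at scene (395,210) and top (268,172). The stand is at scene (270,240) and top (375,175), with its arm pointing towards the robot. The orange wheels are decoys. Next I'll fit the geometry from depth.

```bash
python3 - <<'E'
from h import *
def pca(P):
    m=np.median(P,0); u,s,vt=np.linalg.svd(P-P.mean(0),full_matrices=False); return P.mean(0),vt[0],s/np.sqrt(len(P))
for cam in ['scene','top']:
    z=np.load(f'pics/{cam}0.npz'); d=z['d']; im=z['im'].astype(int); W=cloud(cam,d); ok=d>0
    x,y,h=W[...,0],W[...,1],W[...,2]
    m=ok&(abs(x-645)<80)&(abs(y-165)<130)&(h>100)&(h<245)&(im.max(-1)<70)
    P=W[m]; mean,dr,s=pca(P[:,:2]); print(cam,'rim',len(P),mean,np.degrees(np.arctan2(dr[1],dr[0])),s, 'zmax',np.percentile(P[:,2],[99,100]))
    pr=(P[:,:2]-mean)@dr; print(' ext',pr.min(),pr.max(), 'ctr',mean+dr*(pr.min()+pr.max())/2)
    T=P[P[:,2]>215]; mean,dr,s=pca(T[:,:2]); print(' toprim',len(T),mean,np.degrees(np.arctan2(dr[1],dr[0])),s)
    m=ok&(abs(x-620)<130)&(abs(y+200)<110)&(h>225)&(h<320); P=W[m]; print(' stand',len(P))
    print(np.histogram(P[:,2],bins=range(225,321,5)))
    vs,us=np.nonzero(m)
    o=np.argsort(P[:,1]); 
    np.save(f'pics/st_{cam}.npy',P)
    # plan map image
    A=np.zeros((520,520,3),np.uint8)
    for p,c in zip(P,np.array(z['im'])[m]):
        cx=int((p[1]+330)*2);cy=int((p[0]-490)*2)
        t=int(np.clip((p[2]-225)/80*255,0,255)); cv2.circle(A,(cx,cy),2,tuple(int(k) for k in cv2.applyColorMap(np.uint8([[t]]),2)[0,0]),-1)
    cv2.imwrite(f'pics/plan_{cam}.png',A)
    im0=z['im'][...,::-1]
    b=im0[170:310,200:320] if cam=='scene' else im0[130:215,335:425]
    cv2.imwrite(f'pics/crop_{cam}.png',cv2.resize(b,None,fx=4,fy=4,interpolation=2))
a=[cv2.imread(f'pics/plan_{c}.png') for c in('scene','top')]
b=[cv2.resize(cv2.imread(f'pics/crop_{c}.png'),(390,300)) for c in('scene','top')]
cv2.imwrite('pics/mix.png',np.vstack([np.hstack([cv2.resize(q,(390,300)) for q in a]),np.hstack(b)]))
E
```

```text
scene rim 671 [641.57186371 162.41162892] -97.17570830261288 [69.45019066  3.29277884] zmax [235.83383942 237.20699583]
 ext -116.79315092377105 98.05641676047141 ctr [642.74209076 171.70662061]
 toprim 260 [641.32453662 168.48981987] -97.60822126841202 [32.80285765  3.46651816]
 stand 1242
(array([108, 100,  74, 200, 155, 106, 183,  30,  30,  31,  28,  32, 104,
        61,   0,   0,   0,   0,   0]), array([225, 230, 235, 240, 245, 250, 255, 260, 265, 270, 275, 280, 285,
       290, 295, 300, 305, 310, 315, 320]))
top rim 509 [635.33729694 167.1620072 ] 83.53350279033519 [60.3185373   3.89488333] zmax [235.94391468 237.03636381]
 ext -98.59803385885185 112.25336084412548 ctr [636.10624356 173.94623227]
 toprim 164 [636.99349015 174.83012757] -96.72586541354279 [33.68319226  3.82868748]
 stand 582
(array([ 32,  28,  25, 117,  58,  74,  84,   7,  14,  12,   9,  22,  68,
        31,   1,   0,   0,   0,   0]), array([225, 230, 235, 240, 245, 250, 255, 260, 265, 270, 275, 280, 285,
       290, 295, 300, 305, 310, 315, 320]))
```

View pics/mix.png

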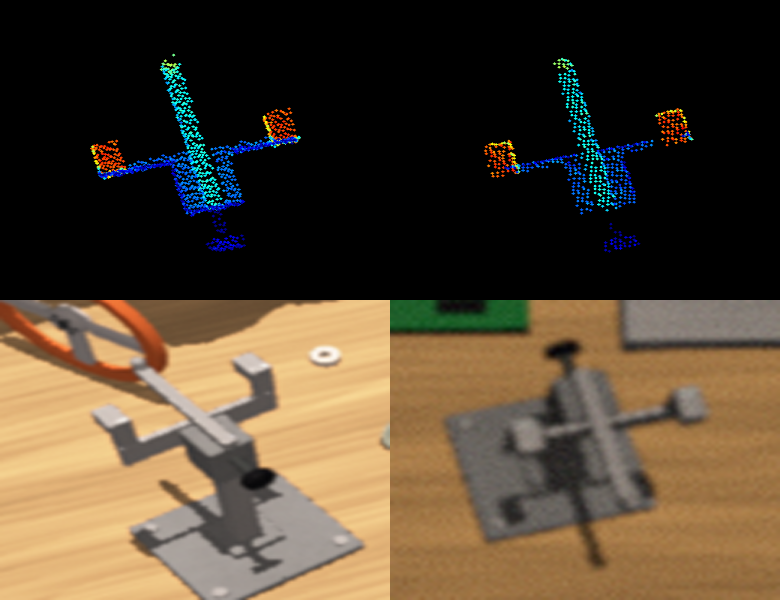

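The plan map shows the arm running from the upturned tip to the post with an ear on each side. I'll fit its line and check clearances.

```bash
python3 - <<'E'
from h import *
for cam in ['scene','top']:
    P=np.load(f'pics/st_{cam}.npy')
    A=P[(P[:,2]>249)&(P[:,2]<264)&(P[:,0]>530)&(P[:,0]<640)&(abs(P[:,1]+205)<40)]
    vx,vy,x0,y0=cv2.fitLine(A[:,:2].astype(np.float32),cv2.DIST_HUBER,0,.01,.01).ravel()
    if vx>0: vx,vy=-vx,-vy
    d=np.array([vx,vy]); n=np.array([-vy,vx]); c=np.array([x0,y0])
    print(cam,'arm z',np.median(A[:,2]),'dir',d,np.degrees(np.arctan2(-vy,-vx)),'c',c,'spread',np.percentile((A[:,:2]-c)@n,[5,50,95]))
    E=P[P[:,2]>282]; e=(E[:,:2]-c); s=e@d; t=e@n
    print(' ears z',np.median(E[:,2]),'s',np.percentile(s,[2,50,98]),'t+',np.percentile(t[t>0],[3,50,97]),'t-',np.percentile(t[t<0],[3,50,97]))
    T=P[(abs((P[:,:2]-c)@n)<15)]; s=(T[:,:2]-c)@d; print(' s max(tip outer)',np.percentile(s,[98,99.5]),s.max(),'tip z',T[s>s.max()-12][:,2].max())
    so=s.max(); print('  post axis from tip (118 out)',c+d*(so-118), 'from ears front(55)',c+d*(np.percentile((E[:,:2]-c)@d,98)-55))
    z=np.load(f'pics/{cam}0.npz'); W=cloud(cam,z['d']); im=z['im'].astype(int)
    m=(im[...,0]>im[...,2]+90)&(W[...,2]>60)&(W[...,2]<235)&(abs(W[...,1]+235)<150)&(W[...,0]<560)&(z['d']>0)
    O=W[m];print(' orange',O.min(0),O.max(0))
E
```

```text
scene arm z 255.7627037367884 dir [-0.9685405  -0.24885611] 14.409832 c [ 592.9905 -206.0552] spread [-6.29255258  0.04123362  5.12900303]
 ears z 289.068791641361 s [-35.81856595 -23.65265038  -7.4569709 ] t+ [49.99130019 59.10570543 67.04755192] t- [-68.22583995 -57.96600704 -50.51514352]
 s max(tip outer) [46.29272264 49.49372703] 55.453489917094316 tip z 271.2434752906604
  post axis from tip (118 out) [ 653.56930602 -190.49012496] from ears front(55) [ 653.48258369 -190.51240733]
 orange [ 243.72836159 -301.72090227   60.02033876] [ 424.80287486 -172.23562776  223.14409437]
top arm z 255.1314041671808 dir [-0.97615725 -0.21706465] 12.536684 c [ 592.69824 -202.73181] spread [-5.5118733   0.02905302  6.64131003]
 ears z 288.1033722915995 s [-36.51508595 -21.46174191  -7.75893798] t+ [50.75782441 59.28448226 68.15594349] t- [-67.14582056 -58.52948108 -50.73194637]
 s max(tip outer) [49.34645383 51.91536184] 53.12226336434941 tip z 270.72781373035605
  post axis from tip (118 out) [ 656.02911504 -188.6491484 ] from ears front(55) [ 653.96083437 -189.10906469]
 orange [ 245.82228163 -296.10340775   61.92721168] [ 417.47918969 -179.09351409  225.71585121]
```

Call:
send_rows(
  targets=[
    {"offset":[0,0,4],"spin":0},
    {"offset":[0,0,8],"spin":0},
    {"offset":[0,0,12],"spin":0},
    {"offset":[0,0,14.5],"spin":0},
    {"offset":[2,3.2,14.5],"spin":0.1},
    {"offset":[4,6.4,14.5],"spin":0.2},
    {"offset":[6,9.6,14.5],"spin":0.3},
    {"offset":[8,12.8,14.5],"spin":0.4},
  ],
  grip=1,
)

```text
time_s: 1.57
eef_pos: [309.7, -342.8, 340.3]
ee_rot: [0.0, 0.91, 0.415, 0.0]
force: [0.1, -0.1, -0.7]
grip_width: 0.999
grip_force: 0.0
```

Call:
send_rows(
  targets=[
    {"offset":[2,3.2,0],"spin":0.1},
    {"offset":[4,6.4,0],"spin":0.2},
    {"offset":[6,9.6,0],"spin":0.3},
    {"offset":[8,12.8,0],"spin":0.4},
    {"offset":[10,16,0],"spin":0.5},
    {"offset":[12,19.2,0],"spin":0.597},
    {"offset":[14,22.4,0],"spin":0.597},
    {"offset":[16,25.6,0],"spin":0.597},
  ],
)

```text
time_s: 2.23
eef_pos: [469.8, -86.5, 340.5]
ee_rot: [0.0, 0.749, 0.663, 0.0]
force: [0.4, -1.8, 0.4]
grip_width: 1.003
grip_force: 0.0
```

Call:
send_rows(
  targets=[
    {"offset":[2,3.2,0],"spin":0},
    {"offset":[4,6.4,0],"spin":0},
    {"offset":[6,9.6,0],"spin":0},
    {"offset":[8,12.8,0],"spin":0},
    {"offset":[10,16,0],"spin":0},
    {"offset":[12,19.2,0],"spin":0},
    {"offset":[14,22.4,0],"spin":0},
    {"offset":[16,25,0],"spin":0},
  ],
)

```text
time_s: 2.9
eef_pos: [629.6, 164.2, 340.2]
ee_rot: [-0.0, 0.749, 0.663, 0.0]
force: [-0.0, -1.1, -0.0]
grip_width: 1.0
grip_force: 0.0
```

```bash
cat >> h.py <<'E'
from scipy.spatial.transform import Rotation as R
def wcloud(d,s):
    c=ctrl.calibration('wrist'); v,u=np.mgrid[:400,:640]
    P=np.stack([(u-c['cx'])/c['fx']*d,(v-c['cy'])/c['fy']*d,d,np.ones_like(d)],-1)@np.array(c['mount']).T
    q=s['ee_rot']; return P[...,:3]@R.from_quat([q[1],q[2],q[3],q[0]]).as_matrix().T+s['eef_pos']
E
python3 - <<'E'
from h import *
s=ctrl.sense(); im,d=ctrl.capture('wrist'); cv2.imwrite('pics/w1.png',im[...,::-1]); W=wcloud(d,s)
print(s['eef_pos'],s['ee_rot'])
q=s['ee_rot']; yx=R.from_quat([q[1],q[2],q[3],q[0]]).as_matrix()[:,1]; print('tool y deg',np.degrees(np.arctan2(yx[1],yx[0])))
m=(d>0)&(W[...,2]>222)&(W[...,2]<245)&(abs(W[...,0]-640)<60)&(abs(W[...,1]-172)<130); P=W[m]
print(len(P),P.min(0),P.max(0),np.percentile(P[:,2],[50,90,99]))
vx,vy,x0,y0=cv2.fitLine(P[:,:2].astype(np.float32),cv2.DIST_HUBER,0,.01,.01).ravel(); print('line',np.degrees(np.arctan2(vy,vx)),x0,y0)
n=np.array([-vy,vx]);print(np.percentile((P[:,:2]-[x0,y0])@n,[1,50,99]))
for h in (215,222,228):
    m=(d>0)&(abs(W[...,2]-h)<2)&(abs(W[...,0]-640)<60)&(abs(W[...,1]-172)<130); y=W[m][:,1];print(h,y.min() if len(y) else 0,y.max() if len(y) else 0)
for q in['wheel_top','wheel']:
    for r in ctrl.place_of('wrist',q): u,v=np.round(r['uv']).astype(int);print(q,r,W[v,u] if 0<=u<640 and 0<=v<400 else'')
E
```

```text
[629.55270941 164.2340677  340.22790983] [-8.61892258e-05  7.48500368e-01  6.63134362e-01  9.72777840e-05]
tool y deg -6.921284340535826
1568 [629.211605   126.0281803  222.01450635] [652.0282868  220.48023089 233.66257151] [229.29066844 231.5446073  232.80749812]
line 82.9745 641.0488 176.67285
[-6.66917846 -0.02544924  6.55080672]
215 112.60973615794225 234.36684950016874
222 122.72958218524126 223.51331304710448
228 138.29406700302283 208.49469518763797
wheel_top {'uv': [322.9, 166.8], 'conf': 0.9} [641.21811438 174.91894968 232.37952047]
wheel {'uv': [323.1, 148.7], 'conf': 0.87} [642.94893955 189.83253679 229.76735383]
```

View pics/w1.png

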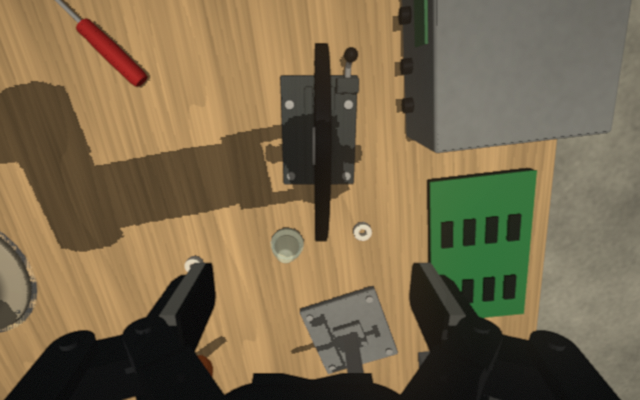

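The wheel stands at scene yaw −7°, with its top at about (640.6, 173.3), centred at wrist (322,150). The tool y axis matches it, so I'll descend and grip.

Call:
send_rows(
  targets=[
    {"offset":[1.1,0.9,0],"spin":-0.002},
    {"offset":[1.1,0.9,-3],"spin":-0.002},
    {"offset":[1.1,0.9,-6],"spin":-0.002},
    {"offset":[1.1,0.9,-9],"spin":-0.002},
    {"offset":[1.1,0.9,-10.5],"spin":-0.002},
    {"offset":[1.1,0.9,-11.4],"spin":-0.002},
    {"offset":[1.1,0.9,-11.83],"spin":-0.002},
    {"offset":[1.1,0.9,-11.83],"spin":-0.002},
  ],
  grip=1,
)

```text
time_s: 3.72
eef_pos: [640.1, 170.1, 222.5]
ee_rot: [0.0, 0.75, 0.662, 0.0]
force: [-0.6, -0.4, 0.5]
grip_width: 1.001
grip_force: 0.0
```

Call:
send_rows(
  targets=[
    {"offset":[0,0,0],"spin":0},
    {"offset":[0,0,0],"spin":0},
    {"offset":[0,0,0],"spin":0},
    {"offset":[0,0,0],"spin":0},
    {"offset":[0,0,0],"spin":0},
    {"offset":[0,0,0],"spin":0},
    {"offset":[0,0,0],"spin":0},
    {"offset":[0,0,0],"spin":0},
  ],
  grip=0,
  squeeze=60,
)

```text
time_s: 4.38
eef_pos: [640.2, 170.7, 222.0]
ee_rot: [-0.0, 0.75, 0.662, -0.0]
force: [-0.6, -0.3, -0.5]
grip_width: 0.002
grip_force: 0.0
```

```bash
python3 - <<'E'
from h import *
s=ctrl.sense(); print(s)
a,_=ctrl.capture('wrist'); b,d=ctrl.capture('scene'); W=cloud('scene',d)
cv2.imwrite('pics/w2.png',np.vstack([a[::1,::1,::-1][:, :],])); 
cv2.imwrite('pics/s2.png',np.hstack([cv2.resize(a[...,::-1],(400,250)),cv2.resize(b[110:290,300:540,::-1],(400,250))]))
E
```

```text
{'time_s': 4.3833, 'joints': array([8.41379461e-02, 6.21107828e-01, 9.64647596e-01, 1.44244701e-06,
       1.55586025e+00, 2.08103280e-01]), 'dq': array([ 1.37349698e-04,  9.48919989e-04,  1.78884690e-03, -5.75836566e-04,
        3.73246909e-05, -1.49517848e-03]), 'tau': array([ 3.14696743e-03, -5.61878371e+01, -2.73894918e+01, -4.56376586e-05,
        1.49862633e-03, -9.46757245e-05]), 'eef_pos': array([640.19616538, 170.70555234, 221.98686545]), 'ee_rot': array([-7.44686952e-06,  7.49549229e-01,  6.61948603e-01, -8.80829967e-06]), 'force': array([-0.62333974, -0.33289494, -0.50757257]), 'wrist_torque': array([-0.0103614 , -0.05842814,  0.00767069]), 'grip_force': 0.0, 'grip_width': 0.0016237587948627625}
```

View pics/s2.png

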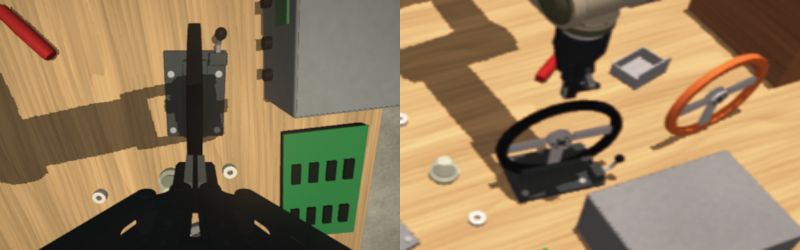

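```bash
python3 - <<'E'
from h import *
s=ctrl.sense()
a,da=ctrl.capture('wrist'); Ww=wcloud(da,s)
m=(da>0)&(Ww[...,2]>222)&(Ww[...,2]<245)&(abs(Ww[...,0]-640)<100)&(abs(Ww[...,1]-172)<150);P=Ww[m];print('wrist',P.min(0),P.max(0),len(P))
print('depth tips',da[235:260:4,300:326:5].round())
print('world tips',Ww[250,312],Ww[240,312],Ww[220,312],Ww[100,312])
c=ctrl.calibration('wrist'); M=np.linalg.inv(np.array(c['mount'])); p=M@[0,0,0,1]; print('TCP px',c['fx']*p[0]/p[2]+c['cx'],c['fy']*p[1]/p[2]+c['cy'],p)
for cam in('scene','top'):
    b,d=ctrl.capture(cam); W=cloud(cam,d); cc=ctrl.calibration(cam)
    for name,pt in (('tcp',s['eef_pos']),('wtop',[641,173,234])):
        p=np.array(cc['view'])@np.r_[pt,1]; print(cam,name,cc['fx']*p[0]/p[2]+cc['cx'],cc['fy']*p[1]/p[2]+cc['cy'],p[2])
    m=(d>0)&(b.max(-1)<70)&(abs(W[...,0]-640)<60)&(abs(W[...,1]-172)<150)&(W[...,2]>150)
    for lo in range(200,340,15):
        Q=W[m&(W[...,2]>=lo)&(W[...,2]<lo+15)]; 
        if len(Q): print(lo,len(Q),Q.min(0).round(),Q.max(0).round())
E
```

```text
wrist [633.16850334 165.12509454 222.00236666] [652.40470302 221.63264314 233.6881732 ] 2533
depth tips [[184. 183. 183. 182. 184. 440.]
 [185. 185. 183. 185. 184. 441.]
 [185. 185. 184. 185. 184. 442.]
 [187. 186. 185. 186. 186. 445.]
 [152. 153. 152. 150. 152. 151.]
 [147. 148. 149. 148. 147. 148.]
 [144. 145. 144. 144. 146. 144.]]
world tips [642.32841669 180.42626442 261.61007386] [641.12435131 170.77779385 231.44533794] [642.52494628 182.04618436 230.69097209] [651.1684549  251.36987516 398.61943823]
TCP px 310.3947302403026 232.93969195930424 [ -0.90034241  20.75915828 193.38058203   1.        ]
scene tcp 398.5714281485396 188.72512485000087 1201.7591826164178
scene wtop 400.096769023427 185.73684509118095 1192.3592447498902
200 96 [624.  94. 200.] [655. 250. 215.]
215 169 [627. 112. 215.] [654. 237. 230.]
230 88 [632. 137. 230.] [650. 203. 237.]
260 9 [638. 160. 268.] [653. 171. 275.]
275 21 [637. 160. 275.] [652. 172. 289.]
290 14 [630. 157. 293.] [651. 163. 304.]
305 59 [603. 154. 305.] [676. 181. 320.]
320 71 [592. 152. 320.] [683. 178. 335.]
335 74 [622. 151. 335.] [696. 170. 350.]
top tcp 265.4356102726211 163.33856550512726 1280.2054498807813
top wtop 264.15397782210124 161.979562609956 1268.6441985591878
200 32 [622.  97. 201.] [639. 135. 215.]
215 24 [625. 119. 216.] [639. 137. 228.]
```

The fingers closed on air: they visibly end above the rim. I'll measure where the tips really are relative to the reported TCP.

```bash
python3 - <<'E'
from h import *
s=ctrl.sense()
a,da=ctrl.capture('wrist'); Ww=wcloud(da,s)
m=(da>0)&(da<176)&(abs(Ww[...,0]-640)<60); P=Ww[m]; o=np.argsort(P[:,2]); print('lowest finger pts (wrist)',P[o][[0,5,20,60,150]].round(1))
b,d=ctrl.capture('scene'); W=cloud('scene',d)
m=(d>0)&(abs(W[...,0]-640)<40)&(abs(W[...,1]-172)<25)&(W[...,2]>238)&(W[...,2]<290); P=W[m]; o=np.argsort(P[:,2]); print('scene',P[o][:12].round(1))
for i in range(-24,12,2):print([tuple(W[188+i,u].round().astype(int)) for u in (398,401,404)])
cv2.imwrite('pics/s3.png',cv2.resize(b[140:220,340:460,::-1],(780,520),interpolation=cv2.INTER_CUBIC))
E
```

```text
lowest finger pts (wrist) [[648.9 204.  228.9]
 [636.4 180.8 259.1]
 [637.  181.3 260. ]
 [645.  180.  261.5]
 [640.1 180.7 263.5]]
scene [[641.9 166.  257.3]
 [639.2 161.3 260.4]
 [645.5 160.3 263.9]
 [632.1 161.9 264.1]
 [635.1 160.2 264.3]
 [639.9 160.2 265.6]
 [644.2 160.6 266.3]
 [645.5 162.7 266.7]
 [650.6 174.  267. ]
 [649.6 163.2 267. ]
 [650.1 168.3 269.1]
 [632.9 160.7 269.5]]
[(np.int64(640), np.int64(154), np.int64(325)), (np.int64(653), np.int64(154), np.int64(339)), (np.int64(659), np.int64(158), np.int64(342))]
[(np.int64(633), np.int64(161), np.int64(307)), (np.int64(652), np.int64(156), np.int64(329)), (np.int64(652), np.int64(164), np.int64(325))]
[(np.int64(634), np.int64(161), np.int64(301)), (np.int64(651), np.int64(157), np.int64(321)), (np.int64(648), np.int64(169), np.int64(312))]
[(np.int64(637), np.int64(160), np.int64(296)), (np.int64(651), np.int64(159), np.int64(312)), (np.int64(655), np.int64(164), np.int64(314))]
[(np.int64(639), np.int64(160), np.int64(292)), (np.int64(651), np.int64(160), np.int64(305)), (np.int64(666), np.int64(157), np.int64(322))]
[... 1121 characters left out ...]
nt64(227))]
[(np.int64(644), np.int64(166), np.int64(224)), (np.int64(646), np.int64(175), np.int64(221)), (np.int64(646), np.int64(185), np.int64(216))]
[(np.int64(505), np.int64(274), np.int64(1)), (np.int64(508), np.int64(283), np.int64(0)), (np.int64(513), np.int64(291), np.int64(2))]
[(np.int64(516), np.int64(267), np.int64(6)), (np.int64(516), np.int64(278), np.int64(1)), (np.int64(517), np.int64(289), np.int64(-3))]
[(np.int64(519), np.int64(267), np.int64(0)), (np.int64(523), np.int64(275), np.int64(1)), (np.int64(526), np.int64(284), np.int64(0))]
[(np.int64(526), np.int64(262), np.int64(1)), (np.int64(528), np.int64(272), np.int64(-2)), (np.int64(532), np.int64(281), np.int64(-2))]
```

View pics/s3.png

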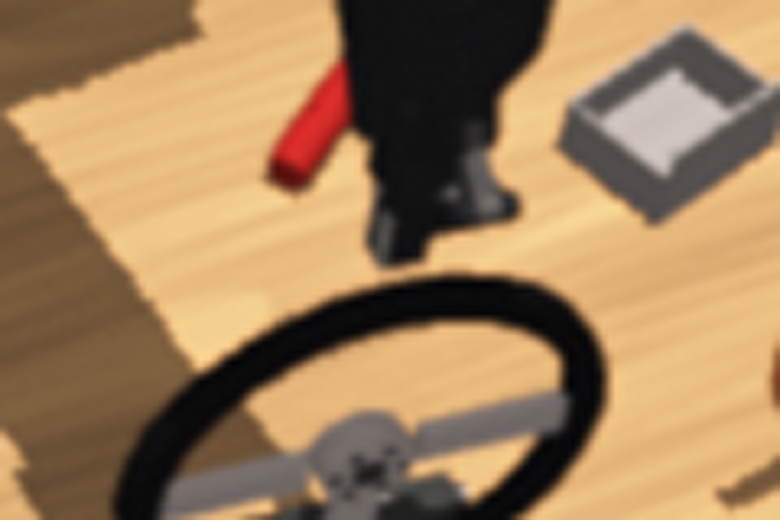

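The shut tips end at about z 260 with eef z at 222, so they sit about 38 mm behind the reported TCP. I'll calibrate this with a very light touch on the rim top, whose height is known (234 mm).

Call:
send_rows(
  targets=[
    {"offset":[0.03,0.2,-0.8],"spin":0},
    {"offset":[0.03,0.2,-1.4],"spin":0},
    {"offset":[0.03,0.2,-1.7],"spin":0},
    {"offset":[0.03,0.2,-1.8],"spin":0},
    {"offset":[0.03,0.2,-1.9],"spin":0},
    {"offset":[0.03,0.2,-2.0],"spin":0},
    {"offset":[0.03,0.2,-2.0],"spin":0},
    {"offset":[0.03,0.2,-2.0],"spin":0},
  ],
  grip=0,
  squeeze=60,
)

```text
time_s: 5.4
eef_pos: [640.5, 172.7, 202.2]
ee_rot: [0.0, 0.75, 0.662, 0.0]
force: [-0.4, -1.0, 0.1]
grip_width: -0.0
grip_force: 0.0
```

Call:
send_rows(
  targets=[
    {"offset":[0,0,-0.05],"spin":0},
    {"offset":[0,0,-0.1],"spin":0},
    {"offset":[0,0,-0.15],"spin":0},
    {"offset":[0,0,-0.2],"spin":0},
    {"offset":[0,0,-0.2],"spin":0},
  ],
)

```text
time_s: 5.82
eef_pos: [640.5, 172.7, 199.9]
ee_rot: [-0.0, 0.75, 0.662, -0.0]
force: [-0.2, -0.8, 0.2]
grip_width: 0.0
grip_force: 0.0
```

Call:
send_rows(
  targets=[
    {"offset":[0,0,-0.04],"spin":0},
    {"offset":[0,0,-0.08],"spin":0},
    {"offset":[0,0,-0.1],"spin":0},
    {"offset":[0,0,-0.1],"spin":0},
  ],
)

```text
time_s: 6.15
eef_pos: [640.5, 172.7, 198.9]
ee_rot: [-0.0, 0.75, 0.662, -0.0]
force: [0.1, -0.3, -0.6]
grip_width: -0.002
grip_force: 0.0
```

Call:
send_rows(
  targets=[
    {"offset":[0,0,-0.04],"spin":0},
    {"offset":[0,0,-0.08],"spin":0},
    {"offset":[0,0,-0.1],"spin":0},
    {"offset":[0,0,-0.1],"spin":0},
  ],
)

```text
time_s: 6.48
eef_pos: [640.5, 172.7, 198.1]
ee_rot: [0.0, 0.75, 0.662, 0.0]
force: [0.9, 0.8, -0.1]
grip_width: 0.001
grip_force: 0.4
```

Call:
send_rows(
  targets=[
    {"offset":[0,0,-0.04],"spin":0},
    {"offset":[0,0,-0.08],"spin":0},
    {"offset":[0,0,-0.1],"spin":0},
    {"offset":[0,0,-0.1],"spin":0},
  ],
)

```text
time_s: 6.82
eef_pos: [640.9, 172.7, 198.1]
ee_rot: [0.001, 0.75, 0.662, 0.001]
force: [0.4, 1.2, 5.4]
grip_width: 0.001
grip_force: 2.9
```

The shut tips touch at eef z 198.1, so the tips are 36 mm above eef z. The grip should go to eef z of about 185.5.

Call:
send_rows(
  targets=[
    {"offset":[0,0,1],"spin":0},
    {"offset":[0,0,3],"spin":0},
    {"offset":[0,0,3],"spin":0},
    {"offset":[0,0,3],"spin":0},
    {"offset":[0,0,3],"spin":0},
    {"offset":[0,0,3],"spin":0},
    {"offset":[0,0,3],"spin":0},
    {"offset":[0,0,3],"spin":0},
  ],
  grip=1,
)

```text
time_s: 7.48
eef_pos: [640.3, 172.7, 226.4]
ee_rot: [-0.0, 0.75, 0.662, -0.0]
force: [0.0, 0.1, -0.2]
grip_width: 0.998
grip_force: 0.0
```

Call:
send_rows(
  targets=[
    {"offset":[0,0,-1.2],"spin":0},
    {"offset":[0,0,-2.4],"spin":0},
    {"offset":[0,0,-3.4],"spin":0},
    {"offset":[0,0,-4],"spin":0},
    {"offset":[0,0,-4.15],"spin":0},
    {"offset":[0,0,-4.15],"spin":0},
    {"offset":[0,0,-4.15],"spin":0},
  ],
)

```text
time_s: 8.07
eef_pos: [640.8, 172.7, 186.1]
ee_rot: [0.0, 0.75, 0.662, 0.0]
force: [-0.1, 0.5, 0.2]
grip_width: 1.001
grip_force: 0.0
```

Call:
send_rows(
  targets=[
    {"offset":[0,0,0],"spin":0},
    {"offset":[0,0,0],"spin":0},
    {"offset":[0,0,0],"spin":0},
    {"offset":[0,0,0],"spin":0},
    {"offset":[0,0,0],"spin":0},
    {"offset":[0,0,0],"spin":0},
    {"offset":[0,0,0],"spin":0},
    {"offset":[0,0,0],"spin":0},
  ],
  grip=0,
  squeeze=60,
)

```text
time_s: 8.73
eef_pos: [640.6, 172.7, 185.8]
ee_rot: [0.0, 0.75, 0.662, 0.0]
force: [-0.5, -0.4, 2.0]
grip_width: 0.143
grip_force: 62.3
```

Call:
send_rows(
  targets=[
    {"offset":[0,0,0.2],"spin":0},
    {"offset":[0,0,0.8],"spin":0},
    {"offset":[0,0,1.8],"spin":0},
    {"offset":[0,0,3.2],"spin":0},
    {"offset":[0,0,4.8],"spin":0},
    {"offset":[0,0,6.4],"spin":0},
    {"offset":[0,0,7.3],"spin":0},
    {"offset":[0,0,7.3],"spin":0},
  ],
)

```text
time_s: 9.4
eef_pos: [641.1, 172.7, 261.1]
ee_rot: [0.001, 0.75, 0.662, 0.002]
force: [0.3, -0.2, -5.6]
grip_width: 0.137
grip_force: 61.3
```

Call:
send_rows(
  targets=[
    {"offset":[0,0,0],"spin":0},
    {"offset":[0,0,0],"spin":0},
  ],
)

```text
time_s: 9.57
eef_pos: [640.1, 172.6, 257.2]
ee_rot: [-0.001, 0.75, 0.662, -0.001]
force: [-0.1, -1.0, -5.8]
grip_width: 0.141
grip_force: 61.3
```

```bash
python3 - <<'E'
from h import *
s=ctrl.sense(); print(s['eef_pos'],s['force'],s['wrist_torque'],s['grip_width'],s['grip_force'])
b,d=ctrl.capture('scene'); W=cloud('scene',d)
cv2.imwrite('pics/s4.png',cv2.resize(b[100:240,320:460,::-1],(560,560),interpolation=cv2.INTER_CUBIC))
m=(d>0)&(abs(W[...,0]-640)<40)&(b.max(-1)<70)&(abs(W[...,1]-172)<130)&(W[...,2]>120)
for lo in range(200,312,8):
    Q=W[m&(W[...,2]>=lo)&(W[...,2]<lo+8)]
    if len(Q): print(lo,Q.min(0).round(),Q.max(0).round())
P=W[m&(W[...,2]<300)&(W[...,2]>200)]
print('line',cv2.fitLine(P[:,:2].astype(np.float32),cv2.DIST_HUBER,0,.01,.01).ravel())
for cam in('scene','top'):
    P=np.load(f'pics/st_{cam}.npy')
    E=P[P[:,2]>283]; a=E[E[:,1]>-200][:,:2]; c=E[E[:,1]<-210][:,:2]
    ra,rc=[np.array(cv2.minAreaRect(q.astype(np.float32))[0]) for q in(a,c)]
    v=ra-rc; print(cam,ra,rc,'mid',(ra+rc)/2,'len',np.hypot(*v),'arm yaw',np.degrees(np.arctan2(-v[0],v[1])), 'median-based',np.median(a,0),np.median(c,0))
E
```

```text
[640.13706363 172.63645107 257.19547134] [-0.07928531 -1.01146535 -5.81831708] [ 0.03893189  0.05893367 -0.03988147] 0.141213634752403 61.322759171723646
200 [619.  64. 200.] [658. 278. 208.]
208 [621.  67. 208.] [659. 278. 215.]
216 [619.  67. 216.] [659. 276. 224.]
224 [620.  67. 224.] [658. 275. 232.]
232 [623.  72. 233.] [659. 272. 240.]
240 [621.  75. 240.] [658. 268. 248.]
248 [621.  79. 248.] [657. 263. 256.]
256 [622.  83. 256.] [657. 263. 264.]
264 [625.  84. 264.] [658. 259. 272.]
272 [626.  95. 272.] [655. 253. 280.]
280 [626. 102. 280.] [655. 243. 288.]
288 [628. 109. 288.] [655. 231. 296.]
296 [629. 125. 296.] [652. 221. 304.]
304 [630. 145. 304.] [659. 177. 311.]
line [1.3089818e-01 9.9139583e-01 6.4313751e+02 1.6519377e+02]
scene [ 600.35882568 -142.73043823] [ 627.81237793 -257.31625366] mid [ 614.08560181 -200.02334595] len 117.82871733416862 arm yaw 13.473489428583457 median-based [ 601.98012211 -143.03380874] [ 629.87185366 -257.62353631]
top [ 600.41113281 -141.40176392] [ 627.75506592 -255.87864685] mid [ 614.08309937 -198.64020538] len 117.6972701641447 arm yaw 13.433950326148029 median-based [ 600.04248838 -141.3024957 ] [ 627.35020875 -254.84000718]
```

View pics/s4.png

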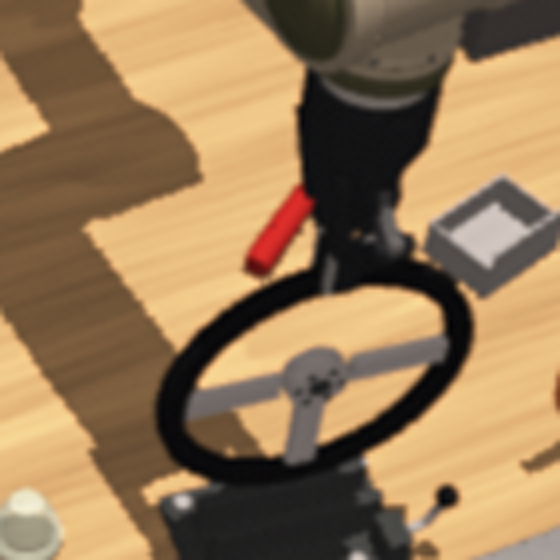

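The lift went cleanly, with a weight of about 5.5 N. The fingertips sit part way down the rim at crop (345,275). I'll carry it round to the front of the hook and align it with the arm (yaw 13.45°, post axis (654, −190)).

Call:
send_rows(
  targets=[
    {"offset":[-1,-0.8,0],"spin":0.02},
    {"offset":[-3,-2.4,0],"spin":0.06},
    {"offset":[-5.5,-4.5,0],"spin":0.11},
    {"offset":[-8.5,-7,0],"spin":0.17},
    {"offset":[-11.5,-9.5,0],"spin":0.23},
    {"offset":[-14.5,-12,0],"spin":0.29},
    {"offset":[-17,-14,0],"spin":0.34},
    {"offset":[-18.5,-15.3,0],"spin":0.3587},
  ],
)

```text
time_s: 10.28
eef_pos: [452.8, 18.4, 258.1]
ee_rot: [-0.0, 0.619, 0.786, -0.001]
force: [0.7, 0.7, -5.3]
grip_width: 0.14
grip_force: 61.3
```

Call:
send_rows(
  targets=[
    {"offset":[0.5,-2.0,0],"spin":0},
    {"offset":[1.2,-5,0],"spin":0},
    {"offset":[2.1,-8.5,0],"spin":0},
    {"offset":[2.9,-12,0],"spin":0},
    {"offset":[3.75,-15.5,0],"spin":0},
    {"offset":[4.6,-19,0],"spin":0},
    {"offset":[5.3,-22,0],"spin":0},
    {"offset":[5.8,-24.3,0],"spin":0},
  ],
)

```text
time_s: 10.95
eef_pos: [513.3, -225.8, 257.4]
ee_rot: [-0.001, 0.62, 0.785, -0.0]
force: [-0.3, -0.1, -5.2]
grip_width: 0.14
grip_force: 61.3
```

Call:
send_rows(
  targets=[
    {"offset":[0,0,0],"spin":0},
    {"offset":[0,0,0],"spin":0},
    {"offset":[0,0,0],"spin":0},
  ],
)

```text
time_s: 11.2
eef_pos: [513.2, -222.8, 258.0]
ee_rot: [-0.001, 0.619, 0.785, 0.0]
force: [-0.5, -0.2, -5.2]
grip_width: 0.148
grip_force: 61.3
```

```bash
python3 - <<'E'
from h import *
s=ctrl.sense(); print(s['time_s'],s['eef_pos'],s['force'],s['grip_width'],s['ee_rot'])
for cam in('top','scene'):
    b,d=ctrl.capture(cam); W=cloud(cam,d); p=s['eef_pos']
    ax=np.array([.9726,.2326]); n=np.array([-.2326,.9726]); post=np.array([654,-189.8])
    m=(d>0)&(b.max(-1)<70)&(W[...,2]>205)&(W[...,2]<312)&(np.hypot(W[...,0]-p[0],W[...,1]-p[1])<125); P=W[m]
    D=(post-P[:,:2])@ax; P=P[abs(D-145)<40]; D=(post-P[:,:2])@ax; L=(P[:,:2]-post)@n
    print(cam,len(P),'D',np.percentile(D,[5,50,95]),'L',np.percentile(L,[1,99]),'z99',np.percentile(P[:,2],99),'slope deg',np.degrees(np.polyfit(L,D,1)[0]))
    if cam=='scene': cv2.imwrite('pics/s5.png',cv2.resize(b[130:310,150:330,::-1],(560,560),interpolation=cv2.INTER_CUBIC))
E
```

```text
11.2 [ 513.23903893 -222.80871124  257.96438162] [-0.48005975 -0.19101849 -5.1627259 ] 0.1481831319156951 [-6.50970337e-04  6.19420231e-01  7.85059326e-01  9.31355335e-05]
top 30 D [111.70185164 145.40624256 151.0484844 ] L [-84.19646909 113.59176186] z99 259.46232603365246 slope deg 2.085603719884263
scene 704 D [136.96951646 140.08126469 149.53997567] L [-102.45160061  106.46870741] z99 310.0201846112478 slope deg -0.27759494142095287
```

View pics/s5.png

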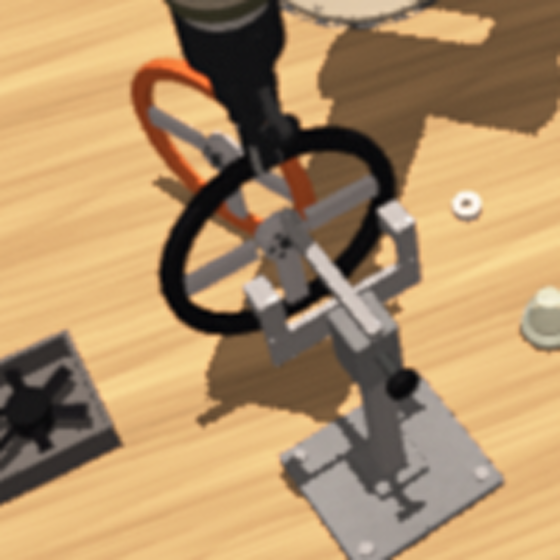

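The wheel stands in front of the tip, square to the arm, which points just above the hub (crop 300,250). I'll thread it in along the arm to the entry point.

Call:
send_rows(
  targets=[
    {"offset":[0.5,0,0],"spin":0},
    {"offset":[1.4,0.2,0],"spin":0},
    {"offset":[2.4,0.43,0],"spin":0},
    {"offset":[3.4,0.67,0],"spin":0},
    {"offset":[4.4,0.9,0],"spin":0},
    {"offset":[5.4,1.14,0],"spin":0},
    {"offset":[6.2,1.33,0],"spin":0},
    {"offset":[6.45,1.39,0],"spin":0},
  ],
)

```text
time_s: 11.97
eef_pos: [579.5, -208.4, 258.1]
ee_rot: [0.0, 0.619, 0.785, 0.0]
force: [-0.8, 0.1, -5.4]
grip_width: 0.143
grip_force: 61.3
```

Call:
send_rows(
  targets=[
    {"offset":[0,0,-0.3],"spin":0},
    {"offset":[0,0,-0.7],"spin":0},
    {"offset":[0,0,-1.1],"spin":0},
    {"offset":[0,0,-1.5],"spin":0},
    {"offset":[0,0,-1.8],"spin":0},
    {"offset":[0,0,-2.0],"spin":0},
    {"offset":[0,0,-2.0],"spin":0},
    {"offset":[0,0,-2.0],"spin":0},
  ],
)

```text
time_s: 12.63
eef_pos: [577.9, -209.5, 238.6]
ee_rot: [0.0, 0.62, 0.785, 0.0]
force: [0.4, 0.4, -5.2]
grip_width: 0.139
grip_force: 61.3
```

Call:
send_rows(
  targets=[
    {"offset":[0,0,-0.08],"spin":0},
    {"offset":[0,0,-0.16],"spin":0},
    {"offset":[0,0,-0.24],"spin":0},
    {"offset":[0,0,-0.32],"spin":0},
    {"offset":[0,0,-0.4],"spin":0},
    {"offset":[0,0,-0.48],"spin":0},
    {"offset":[0,0,-0.56],"spin":0},
    {"offset":[0,0,-0.64],"spin":0},
  ],
)

```text
time_s: 13.3
eef_pos: [578.0, -209.4, 232.0]
ee_rot: [-0.0, 0.619, 0.785, -0.0]
force: [-0.1, 0.4, -5.3]
grip_width: 0.141
grip_force: 61.3
```

Call:
send_rows(
  targets=[
    {"offset":[0,0,-0.07],"spin":0},
    {"offset":[0,0,-0.14],"spin":0},
    {"offset":[0,0,-0.21],"spin":0},
    {"offset":[0,0,-0.28],"spin":0},
    {"offset":[0,0,-0.32],"spin":0},
    {"offset":[0,0,-0.32],"spin":0},
  ],
)

```text
time_s: 13.8
eef_pos: [578.0, -209.4, 228.8]
ee_rot: [-0.0, 0.619, 0.785, -0.0]
force: [0.2, 0.3, -5.0]
grip_width: 0.144
grip_force: 61.3
```

Call:
send_rows(
  targets=[
    {"offset":[0,0,-0.04],"spin":0},
    {"offset":[0,0,-0.08],"spin":0},
    {"offset":[0,0,-0.12],"spin":0},
    {"offset":[0,0,-0.16],"spin":0},
    {"offset":[0,0,-0.2],"spin":0},
    {"offset":[0,0,-0.2],"spin":0},
  ],
)

```text
time_s: 14.3
eef_pos: [578.0, -209.5, 226.8]
ee_rot: [-0.0, 0.619, 0.785, -0.0]
force: [0.0, 0.1, -5.1]
grip_width: 0.141
grip_force: 61.3
```

Call:
send_rows(
  targets=[
    {"offset":[0,0,-0.04],"spin":0},
    {"offset":[0,0,-0.08],"spin":0},
    {"offset":[0,0,-0.1],"spin":0},
    {"offset":[0,0,-0.1],"spin":0},
    {"offset":[0,0,-0.1],"spin":0},
  ],
)

```text
time_s: 14.72
eef_pos: [578.0, -209.4, 225.9]
ee_rot: [-0.0, 0.619, 0.785, -0.0]
force: [0.2, 0.1, -5.7]
grip_width: 0.143
grip_force: 61.3
```

Call:
send_rows(
  targets=[
    {"offset":[0,0,-0.04],"spin":0},
    {"offset":[0,0,-0.08],"spin":0},
    {"offset":[0,0,-0.1],"spin":0},
    {"offset":[0,0,-0.1],"spin":0},
    {"offset":[0,0,-0.1],"spin":0},
  ],
)

```text
time_s: 15.13
eef_pos: [578.0, -209.5, 224.9]
ee_rot: [-0.0, 0.619, 0.785, -0.0]
force: [-0.4, -0.5, -5.6]
grip_width: 0.143
grip_force: 61.3
```

Call:
send_rows(
  targets=[
    {"offset":[0,0,-0.04],"spin":0},
    {"offset":[0,0,-0.08],"spin":0},
    {"offset":[0,0,-0.1],"spin":0},
    {"offset":[0,0,-0.1],"spin":0},
    {"offset":[0,0,-0.1],"spin":0},
  ],
)

```text
time_s: 15.55
eef_pos: [578.0, -209.5, 224.1]
ee_rot: [0.0, 0.619, 0.785, 0.0]
force: [-0.3, -0.3, -4.1]
grip_width: 0.141
grip_force: 61.6
```

Call:
send_rows(
  targets=[
    {"offset":[0,0,-0.04],"spin":0},
    {"offset":[0,0,-0.08],"spin":0},
    {"offset":[0,0,-0.1],"spin":0},
    {"offset":[0,0,-0.1],"spin":0},
    {"offset":[0,0,-0.1],"spin":0},
  ],
)

```text
time_s: 15.97
eef_pos: [578.1, -209.5, 223.3]
ee_rot: [0.0, 0.619, 0.785, 0.0]
force: [-1.4, 0.4, 0.4]
grip_width: 0.143
grip_force: 62.1
```

The rim bears on the arm with about 6 N. Now I'll slide it along the arm slowly.

Call:
send_rows(
  targets=[
    {"offset":[0.078,0.019,0],"spin":0},
    {"offset":[0.156,0.037,0],"spin":0},
    {"offset":[0.233,0.056,0],"spin":0},
    {"offset":[0.311,0.074,0],"spin":0},
    {"offset":[0.389,0.093,0],"spin":0},
    {"offset":[0.467,0.112,0],"spin":0},
    {"offset":[0.545,0.13,0],"spin":0},
    {"offset":[0.622,0.149,0],"spin":0},
  ],
)

```text
time_s: 16.63
eef_pos: [584.3, -208.0, 223.0]
ee_rot: [0.0, 0.619, 0.785, -0.0]
force: [-4.4, -1.9, 2.2]
grip_width: 0.142
grip_force: 62.2
```

Call:
send_rows(
  targets=[
    {"offset":[0.078,0.019,0],"spin":0},
    {"offset":[0.156,0.037,0],"spin":0},
    {"offset":[0.233,0.056,0],"spin":0},
    {"offset":[0.311,0.074,0],"spin":0},
    {"offset":[0.389,0.093,0],"spin":0},
    {"offset":[0.467,0.112,0],"spin":0},
    {"offset":[0.545,0.13,0],"spin":0},
    {"offset":[0.622,0.149,0],"spin":0},
  ],
)

```text
time_s: 17.3
eef_pos: [590.5, -206.4, 222.9]
ee_rot: [0.0, 0.619, 0.785, 0.0]
force: [-4.8, -0.6, 3.2]
grip_width: 0.144
grip_force: 62.3
```

Call:
send_rows(
  targets=[
    {"offset":[0.078,0.019,0.03],"spin":0},
    {"offset":[0.156,0.037,0.06],"spin":0},
    {"offset":[0.233,0.056,0.06],"spin":0},
    {"offset":[0.311,0.074,0.06],"spin":0},
    {"offset":[0.389,0.093,0.06],"spin":0},
    {"offset":[0.467,0.112,0.06],"spin":0},
    {"offset":[0.545,0.13,0.06],"spin":0},
    {"offset":[0.622,0.149,0.06],"spin":0},
  ],
)

```text
time_s: 17.97
eef_pos: [596.7, -204.9, 223.4]
ee_rot: [-0.0, 0.619, 0.785, 0.0]
force: [-2.4, -0.8, 0.1]
grip_width: 0.143
grip_force: 62.0
```

Call:
send_rows(
  targets=[
    {"offset":[0.078,0.019,0],"spin":0},
    {"offset":[0.156,0.037,0],"spin":0},
    {"offset":[0.233,0.056,0],"spin":0},
    {"offset":[0.311,0.074,0],"spin":0},
    {"offset":[0.389,0.093,0],"spin":0},
  ],
)

```text
time_s: 18.38
eef_pos: [600.6, -204.0, 223.5]
ee_rot: [-0.0, 0.619, 0.785, 0.0]
force: [-2.3, -0.1, -0.1]
grip_width: 0.137
grip_force: 62.0
```

Call:
send_rows(
  targets=[
    {"offset":[0.078,0.019,0],"spin":0},
    {"offset":[0.156,0.037,0],"spin":0},
    {"offset":[0.233,0.056,0],"spin":0},
    {"offset":[0.311,0.074,0],"spin":0},
    {"offset":[0.389,0.093,0],"spin":0},
    {"offset":[0.467,0.112,0],"spin":0},
    {"offset":[0.545,0.13,0],"spin":0},
    {"offset":[0.622,0.149,0],"spin":0},
  ],
)

```text
time_s: 19.05
eef_pos: [606.8, -202.5, 223.5]
ee_rot: [-0.0, 0.619, 0.785, -0.0]
force: [-2.4, -0.9, 1.2]
grip_width: 0.143
grip_force: 62.0
```

Call:
send_rows(
  targets=[
    {"offset":[0.058,0.014,0],"spin":0},
    {"offset":[0.117,0.028,0],"spin":0},
    {"offset":[0.175,0.042,0],"spin":0},
    {"offset":[0.233,0.056,0],"spin":0},
    {"offset":[0.292,0.07,0],"spin":0},
    {"offset":[0.292,0.07,0],"spin":0},
  ],
)

```text
time_s: 19.55
eef_pos: [609.8, -201.8, 223.5]
ee_rot: [0.0, 0.619, 0.785, 0.0]
force: [-2.0, -0.4, 0.5]
grip_width: 0.142
grip_force: 62.0
```

Call:
send_rows(
  targets=[
    {"offset":[0.049,0.012,0],"spin":0},
    {"offset":[0.097,0.023,0],"spin":0},
    {"offset":[0.146,0.035,0],"spin":0},
    {"offset":[0.194,0.047,0],"spin":0},
    {"offset":[0.243,0.058,0],"spin":0},
    {"offset":[0.292,0.07,0],"spin":0},
  ],
)

```text
time_s: 20.05
eef_pos: [612.7, -201.1, 223.5]
ee_rot: [-0.0, 0.619, 0.785, 0.0]
force: [-3.2, -0.2, 0.8]
grip_width: 0.141
grip_force: 62.0
```

Call:
send_rows(
  targets=[
    {"offset":[0.03,0.007,0],"spin":0},
    {"offset":[0.06,0.014,0],"spin":0},
    {"offset":[0.09,0.021,0],"spin":0},
    {"offset":[0.1,0.024,0],"spin":0},
  ],
)

```text
time_s: 20.38
eef_pos: [613.6, -200.9, 223.5]
ee_rot: [-0.0, 0.619, 0.785, -0.0]
force: [-3.2, -0.8, -0.9]
grip_width: 0.142
grip_force: 62.0
```

Call:
send_rows(
  targets=[
    {"offset":[0.03,0.007,0],"spin":0},
    {"offset":[0.06,0.014,0],"spin":0},
    {"offset":[0.09,0.021,0],"spin":0},
    {"offset":[0.1,0.024,0],"spin":0},
  ],
)

```text
time_s: 20.72
eef_pos: [614.6, -200.6, 223.5]
ee_rot: [0.0, 0.619, 0.785, -0.0]
force: [-3.5, -0.6, -0.2]
grip_width: 0.144
grip_force: 62.0
```

Call:
send_rows(
  targets=[
    {"offset":[0.025,0.006,0],"spin":0},
    {"offset":[0.05,0.012,0],"spin":0},
    {"offset":[0.075,0.018,0],"spin":0},
    {"offset":[0.075,0.018,0],"spin":0},
  ],
)

```text
time_s: 21.05
eef_pos: [615.4, -200.5, 223.5]
ee_rot: [0.0, 0.619, 0.785, 0.0]
force: [-2.4, -1.0, -0.5]
grip_width: 0.145
grip_force: 62.0
```

Call:
send_rows(
  targets=[
    {"offset":[0.025,0.006,0],"spin":0},
    {"offset":[0.05,0.012,0],"spin":0},
    {"offset":[0.05,0.012,0],"spin":0},
    {"offset":[0.05,0.012,0],"spin":0},
  ],
)

```text
time_s: 21.38
eef_pos: [615.9, -200.4, 223.5]
ee_rot: [0.0, 0.619, 0.785, 0.0]
force: [-3.2, -0.2, -0.0]
grip_width: 0.141
grip_force: 62.0
```

Call:
send_rows(
  targets=[
    {"offset":[0.025,0.006,0],"spin":0},
    {"offset":[0.05,0.012,0],"spin":0},
    {"offset":[0.075,0.018,0],"spin":0},
    {"offset":[0.075,0.018,0],"spin":0},
  ],
)

```text
time_s: 21.72
eef_pos: [616.0, -200.3, 223.4]
ee_rot: [-0.001, 0.62, 0.785, -0.001]
force: [-6.3, -1.2, 0.8]
grip_width: 0.138
grip_force: 62.0
```

Call:
send_rows(
  targets=[
    {"offset":[0.025,0.006,0],"spin":0},
    {"offset":[0.05,0.012,0],"spin":0},
    {"offset":[0.05,0.012,0],"spin":0},
    {"offset":[0.05,0.012,0],"spin":0},
  ],
)

```text
time_s: 22.05
eef_pos: [616.0, -200.3, 223.3]
ee_rot: [-0.001, 0.62, 0.785, -0.001]
force: [-10.3, -1.7, 0.8]
grip_width: 0.142
grip_force: 62.1
```

It's home: the force steps up at x 616.0 and the position stops. I'll ease the push, then open the fingers partway.

Call:
send_rows(
  targets=[
    {"offset":[-0.03,-0.007,0],"spin":0},
    {"offset":[-0.06,-0.014,0],"spin":0},
    {"offset":[-0.06,-0.014,0],"spin":0},
    {"offset":[-0.06,-0.014,0],"spin":0},
  ],
)

```text
time_s: 22.38
eef_pos: [616.0, -200.3, 223.4]
ee_rot: [-0.001, 0.62, 0.785, -0.0]
force: [-5.1, -0.8, 0.1]
grip_width: 0.145
grip_force: 62.0
```

Call:
send_rows(
  targets=[
    {"offset":[0,0,0],"spin":0},
    {"offset":[0,0,0],"spin":0},
    {"offset":[0,0,0],"spin":0},
    {"offset":[0,0,0],"spin":0},
    {"offset":[0,0,0],"spin":0},
    {"offset":[0,0,0],"spin":0},
  ],
  grip=0.45,
  squeeze=20,
)

```text
time_s: 22.88
eef_pos: [616.6, -200.1, 223.5]
ee_rot: [0.0, 0.619, 0.785, 0.0]
force: [-0.3, 0.3, -0.5]
grip_width: 0.449
grip_force: 0.0
```

```bash
python3 - <<'E'
from h import *
s=ctrl.sense(); print(s['time_s'],s['eef_pos'],s['force'],s['grip_width'],s['ee_rot'])
b,d=ctrl.capture('scene'); W=cloud('scene',d)
cv2.imwrite('pics/s6.png',cv2.resize(b[130:310,170:350,::-1],(560,560),interpolation=cv2.INTER_CUBIC))
ax=np.array([.9726,.2326]); n=np.array([-.2326,.9726]); post=np.array([654,-189.8])
D=(post-W[...,:2])@ax;L=(W[...,:2]-post)@n;m=(d>0)&(b.max(-1)<60)&(abs(D-40)<30)&(abs(L)<125)&(W[...,2]<272)&(W[...,2]>40)
print(m.sum(),np.percentile(D[m],[5,50,95]),np.percentile(L[m],[1,99]),np.percentile(W[m][:,2],[1,99]),'slope D/L,D/z',np.linalg.lstsq(np.c_[L[m],W[m][:,2],np.ones(m.sum())],D[m],rcond=None)[0])
E
```

```text
22.8833 [ 616.6346491  -200.1266263   223.52499766] [-0.33606962  0.28857183 -0.48882476] 0.44875747100196955 [1.18305333e-04 6.19408444e-01 7.85068885e-01 1.04630100e-04]
915 [33.09561094 35.63334006 45.26419353] [-105.32600047  103.177224  ] [ 60.70669951 271.32032093] slope D/L,D/z [4.05877222e-03 1.73510973e-03 3.69063060e+01]
```

View pics/s6.png

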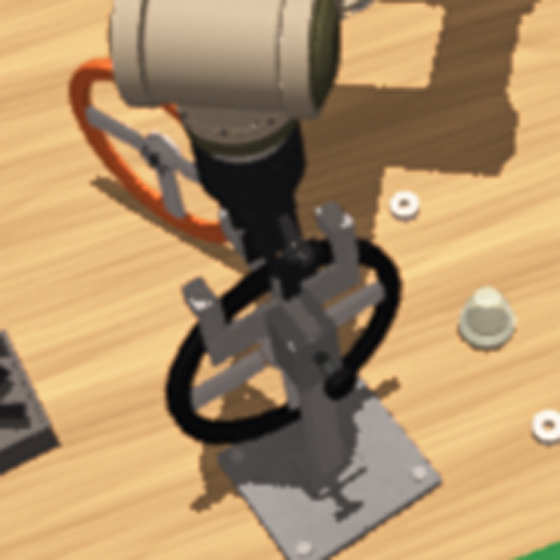

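The wheel hangs upright under both ears, flat against the plate, and the gripper is free of it. I'll retreat straight up.

Call:
send_rows(
  targets=[
    {"offset":[0,0,0.3],"spin":0},
    {"offset":[0,0,1],"spin":0},
    {"offset":[0,0,2],"spin":0},
    {"offset":[0,0,4],"spin":0},
    {"offset":[0,0,7],"spin":0},
    {"offset":[0,0,10],"spin":0},
    {"offset":[0,0,12],"spin":0},
    {"offset":[0,0,12],"spin":0},
  ],
)

```text
time_s: 23.6
eef_pos: [617.1, -200.5, 349.6]
ee_rot: [0.005, 0.619, 0.785, 0.001]
force: [0.0, -0.5, 1.0]
grip_width: 0.451
grip_force: 0.0
```

Call:
send_rows(
  targets=[
    {"offset":[0,0,0],"spin":0},
    {"offset":[0,0,0],"spin":0},
    {"offset":[0,0,0],"spin":0},
    {"offset":[0,0,0],"spin":0},
    {"offset":[0,0,0],"spin":0},
    {"offset":[0,0,0],"spin":0},
  ],
)

```text
time_s: 24.1
eef_pos: [616.4, -200.1, 343.2]
ee_rot: [-0.0, 0.619, 0.785, -0.0]
force: [-0.3, 0.5, 0.5]
grip_width: 0.449
grip_force: 0.0
```

```bash
python3 - <<'E'
from h import *
b,d=ctrl.capture('scene'); W=cloud('scene',d)
ax=np.array([.9726,.2326]); n=np.array([-.2326,.9726]); post=np.array([654,-189.8])
D=(post-W[...,:2])@ax;L=(W[...,:2]-post)@n;m=(d>0)&(b.max(-1)<60)&(abs(D-40)<30)&(abs(L)<125)&(W[...,2]<285)&(W[...,2]>40)
print(m.sum(),np.percentile(D[m],[5,50,95]),np.percentile(L[m],[1,99]),np.percentile(W[m][:,2],[1,99]),np.linalg.lstsq(np.c_[L[m],W[m][:,2],np.ones(m.sum())],D[m],rcond=None)[0])
cv2.imwrite('pics/s7.png',b[...,::-1])
s=ctrl.sense(); print(s['time_s'],s['eef_pos'],s['force'])
print(ctrl.finish_job())
E
```

```text
1058 [32.82410409 35.504226   44.82724125] [-105.04695831  101.9255651 ] [ 61.8822183  273.47255008] [4.00600961e-03 1.82997469e-03 3.66251996e+01]
24.15 [ 616.45797168 -200.15079024  343.2892366 ] [ 0.5430511   0.00586301 -0.5010169 ]
the job is handed in; nothing more can be done
None
```

The wheel hangs on the J-hook under both ears and against the back plate, released and handed in at 24 s; the highest force I read against the stand was about 10 N, and I touched nothing else apart from one light 5 N touch on the wheel's rim after my first grasp closed on air.

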